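Put the mallet away in the cart-top drawer

ROBOT

A 6-joint arm with a two-finger parallel gripper is mounted at the origin on the work surface. World frame = base frame: x ahead of the robot, y to its left, z up, the work surface at z = 0. Lengths are in m, angles in rad, forces in N, time in s.
With the tool pointing down it reaches from about 0.25 to 0.775 m from the base axis. Payload 4 kg.
Tool frame: the origin (TCP) lies midway between the tips of the shut fingers; the grasp point (between the pads) lies 19 mm behind it; z points along the fingers, y is the line along which they close (so a half turn about z gives the same grasp; the last joint's range is limited). The gripper opens to 94 mm and grips with 3 to 60 N. Pads are 16 mm wide; open, the fingers measure 119 mm over their backs; the gripper's body (75 mm by 177 mm) begins 78 mm behind the grasp point.
Start: joints at [-1.346, 0.087, 1.371, -0, 1.684, -0.103], TCP at [0.177, -0.521, 0.206] pointing down, gripper open.
Joint ranges: [-3.1, 3.1], [-0.76, 2.03], [0.27, 2.55], [-1.08, 4.22], [0.17, 2.65], [-2.57, 2.57]. Speed limits (rad/s): [2.79, 2.79, 3.14, 3.14, 3.14, 3.14].

INTERFACE

Orientations are given as a rotation vector (axis times angle).
In Python, from cell import * gives the robot as it stands. The module is installed in compiled form; this text tells all that it offers.
- The arm moves only by the shell command python3 -m inch 'ROWS' [FORCE]. ROWS is JSON, a list of rows, each an object of numbers: "dx", "dy", "dz": the shift along the tool's x, y, z as a fraction of full scale; "wx", "wy", "wz": the turn, a rotation vector about the tool's x, y, z as a fraction of full scale; "gripper": the opening, from -1 (shut) to 1 (fully open). A call has 1 to 5 rows; each row shifts and turns the commanded pose from where the row before left it, along the tool's axes as they then stand; what a row does not reach is not made up. Full scale, the value 1, is 60 mm for a shift and 10 degrees for a turn. A row lasts 1/8 s, in which the tool goes at most 62.5 mm and 10.7 degrees, less where a joint would pass 70% of its speed; a pose out of reach is approached as far as the arm can. A call with a number of a shift or a turn outside -1 to 1 is refused whole. A call with a gripper value outside its range is refused whole. The fingers move at their own pace and stop on an object; FORCE is the grip in N (left out, the last holds). Time passes only in rows, so rows that do not move let the fingers close. It gives the time, the measured TCP pose, the force, the opening and the grip force at its end, in the units of the state.
- get_state(): the state, without advancing time (a new reading comes with each control period).
- get_image(name): name is "scene" or "top"; returns a dict with "pixels" (480x640x3 uint8, red, green, blue), "fovy" (degrees; the focal length in pixels is half the picture's height over the tangent of half this angle, whatever the lens; pixels are square), "cx", "cy" (the principal point, pixels), "R" (3x3) and "t" (3): a world point X has camera coordinates R X + t. Camera axes: x right, y down, z forward; pixel columns grow to the right and rows downward; lengths in m; the calibration is good to about 2 mm. A picture is of the moment at which its call begins. There is no depth.
- finish_job(): hands the job in; it is judged then, once.
The state is a dict: "time_s": time; "qpos": joint angles; "qvel": joint speeds; "joint_efforts": joint torques, N m; "tool_pos": TCP position; "tcp_rot": TCP orientation; "force": force on the tool from outside, world axes, zero at the start; "wrist_torque": the same for the moment, N m; "grip_width": finger opening in m; "grasp_force": force on a finger pad.
Only numpy, scipy, OpenCV 4.12 (cv2) and the standard library are available. Lean on these libraries where they do the work, as an engineer would, in place of code of your own. Each camera call takes 0.05 s, during which the arm holds its last target. There are 200 camera calls.

TASK

Draw the wooden mallet by its handle out of the tipped-over tote, lay it flat on the cart top and let go; then take it again nearer its head and work it, handle first, down through the gap under the drawer unit's roof, so that the mallet lies flat in the drawer with its handle in the narrow middle slot at the back and its head in front. Let go, then slide the drawer fully shut. Leave the jar, the cup and the tongs where they are.

Things in the scene. Friction and masses are not known exactly. Their poses are not given: they have to be found in the camera images.
- mallet: Wooden mallet, 0.19 to 0.31 kg, 200 mm long (all sizes here in mm). Block head 50 (x) x 68 (y) x 46 high, darker wood; round pale handle, 22 diameter, 150 long, along its own +x, axis 23 above the head's underside. Origin: centre of the head's underside; head x -25 to 25, handle x 25 to 175. Balances at about x = 18, so it lies level on its head.
- mallet_head (a point): Centre of the mallet's head, 23 above its underside; axes as the mallet's. At the start the head is inside the tote under its upper side, and about 90 of the handle sticks out of the mouth.
- handle_tip (a point): Middle of the handle's free end (175 from the mallet's origin along its +x, on the handle's axis); axes as the mallet's.
- tote: Blue plastic tote lying on its side, fixed to the cart top. 170 mm deep (x) x 200 wide (y) x 100 high (z; a lip adds 8), walls 3, so the mallet's head lies 3 above the cart top. Origin: centre of its underside; the open mouth is the plane x = +85 and looks along its own +x, away from the robot.
- cabinet: Grey metal drawer unit, fixed, 245 mm deep x 190 wide x 98 high with one drawer that slides out towards the robot. Origin: bottom middle of its front face; own +x points to its back, z up. Its roof is 10 thick, underside 88 above the cart top, and starts right at the front face, so all of the drawer behind the front face is covered.
- drawer (a joint): Opening of the drawer in m: 0 shut, at most 0.125, starts 0.105 to 0.122 open. It slides along the cabinet's own -x on metal runners with 3 N of friction and stays where it is left. The value is also the length of the uncovered gap between the front panel's inner face and the unit's roof edge.
- drawer_in (a point): Point on the drawer's inner floor at the middle of the front panel's inner face; axes as the cabinet's (x to the back, z up); 16 mm above the cart top; moves with the drawer. Inside 215 long (x 0 to 215), 150 wide (y -75 to 75). Front panel 12 thick, its top 52 above the inner floor; other walls 50 high; the unit's roof underside 72 above the inner floor.
- drawer_slot (a point): Point on the drawer's inner floor at the middle of the slot's mouth, 78 behind the front panel (x = 78 of drawer_in); axes as the cabinet's. From here to the back two grey blocks, 35 high, fill the sides and leave a slot 38 wide along the middle; in front of them the drawer is clear across its width.
- drawer_bar (a point): Middle of the drawer's straight steel bar handle, 100 long along y, 35 in front of the front panel's outer face and 45 above the cart top; moves with the drawer.
- jar: Bystander: closed glass sauce jar, 70 across, 125 high, loose. Origin: centre of its underside.
- cup: Bystander: open steel cup, 76 across, 85 high, loose. Origin: centre of its underside.
- tongs: Bystander: stainless tongs lying flat along their own x, about 245 long, up to 55 wide, 16 high, loose. Origin: about mid-length on the underside.
There are look-alikes about, which are no part of the job. Several things have the shape of the mallet; the one meant has the colours described above.

How it is judged:
On the way, in this order (a step that is already met when the one before it is completed fails the run):
1. the mallet lies flat on the cart top, its head clear of the tote, let go ((x of mallet in the frame of tote above 0.112 m or y of mallet in the frame of tote above 0.14 m or y of mallet in the frame of tote below -0.14 m) and height (world z) of mallet below 0.006 m and angle between mallet's own z axis and vertical below 0.12 rad and contact force between the fingers and mallet below 0.2 N and linear speed of mallet below 0.03 m/s), for 0.2 s.
2. the mallet lies flat in the open drawer, handle in the middle slot, let go (x of mallet_head in the frame of drawer_in between 0.015 and 0.05 m and y of mallet_head in the frame of drawer_in between -0.04 and 0.04 m and z of mallet_head in the frame of drawer_in below 0.031 m and y of handle_tip in the frame of drawer_in between -0.019 and 0.019 m and z of handle_tip in the frame of drawer_in between 0.005 and 0.034 m and x of handle_tip in the frame of drawer_in above 0.18 m and contact force between the fingers and mallet below 0.2 N and linear speed of mallet below 0.03 m/s and value of joint drawer above 0.03 m), for 0.2 s.
At the end, for the whole second after the job is handed in: Drawer open less than 5 mm; the mallet at rest in it: head centre 15-50 mm behind the front panel, within 40 mm of the middle and at most 31 mm above the inner floor; handle tip over 180 mm behind the panel, inside the slot (within 19 mm of its middle), 5-34 mm up (x of mallet_head in the frame of drawer_in between 0.015 and 0.05 m and y of mallet_head in the frame of drawer_in between -0.04 and 0.04 m and z of mallet_head in the frame of drawer_in below 0.031 m and y of handle_tip in the frame of drawer_in between -0.019 and 0.019 m and z of handle_tip in the frame of drawer_in between 0.005 and 0.034 m and x of handle_tip in the frame of drawer_in above 0.18 m and value of joint drawer below 0.005 m and linear speed of mallet below 0.02 m/s); the robot touches nothing.
It fails at once if jar: moved by more than 2 cm (distance of jar from where it was at the start of the episode above 0.02 m).
It fails at once if cup: moved by more than 2 cm (distance of cup from where it was at the start of the episode above 0.02 m).
It fails at once if tongs: moved by more than 2 cm (distance of tongs from where it was at the start of the episode above 0.02 m).
It also fails if it takes over 67 s, if anything falls off the work surface, if the arm or the gripper's body presses on something with over 40 N, if the wrist force passes 120 N, or if a joint passes its speed limit or range.

## Working session

There is one attempt and no reset: what is moved stays moved. The work goes in short steps, Python scripts to look and compute and a shell command to move; the robot and the scene stay as the last step left them, time stands still between calls to the robot, and variables do not carry over. Pictures are saved under pics/ and viewed, at most 14 in all, crops included, and the job is handed in when it is done.

```bash
mkdir -p pics; python3 - <<'E'
from cell import *
import cv2,pickle
for n in("scene","top"):
    d=get_image(n); cv2.imwrite(f"pics/{n}0.png",d["pixels"][:,:,::-1]); pickle.dump(d,open(n+"0.pkl","wb"))
    print(n,d["fovy"],d["cx"],d["cy"],d["R"],d["t"])
print(get_state())
E
```

```text
scene 44.01379034615117 315.7038886445838 251.5036386033687 [[-7.05938347e-01  7.08273080e-01 -5.42685781e-04]
 [ 5.64708929e-01  5.62384639e-01 -6.04009391e-01]
 [-4.27498394e-01 -4.26699850e-01 -7.96977014e-01]] [ 0.42708447 -0.29628708  1.89025326]
top 49.04965239076868 327.42415357481445 229.6025684279844 [[-8.00061220e-02 -9.96794159e-01 -6.51279768e-04]
 [-9.72853273e-01  7.82268495e-02 -2.17800525e-01]
 [ 2.17153239e-01 -1.67917757e-02 -9.75993088e-01]] [0.04790651 0.60278934 1.30665411]
{'time_s': 0.1, 'qpos': array([-1.34607303e+00,  8.78889399e-02,  1.37209859e+00,  1.99990038e-05,
        1.68358269e+00, -1.03109363e-01]), 'qvel': array([ 0.00078358, -0.00104864, -0.00248158,  0.00069603, -0.00027731,
        0.00077605]), 'joint_efforts': array([ 2.07704958e-03, -3.41250479e+01, -3.03303266e+01,  7.19331927e-02,
        3.03717703e-02, -8.99475958e-05]), 'tool_pos': array([ 0.17698352, -0.52023066,  0.20441922]), 'tcp_rot': array([-3.09753281e+00, -5.12336549e-01,  1.57512269e-04]), 'force': array([0.53276518, 0.52395409, 0.98775513]), 'wrist_torque': array([-0.02316477,  0.0590787 , -0.00676248]), 'grasp_force': 0.0, 'grip_width': 0.09450433260246363}
```

View pics/scene0.png

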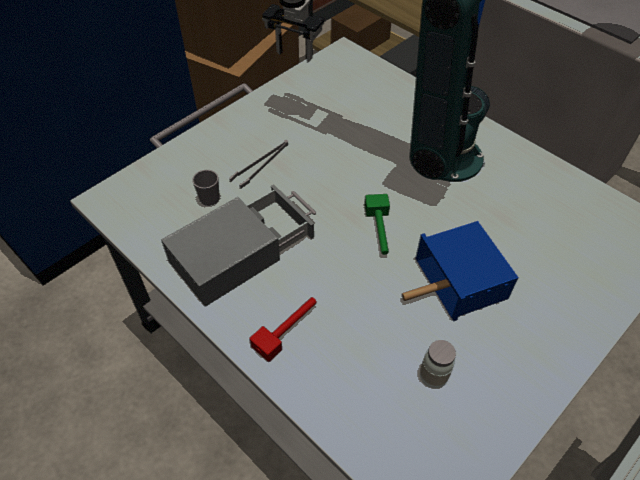

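View pics/top0.png

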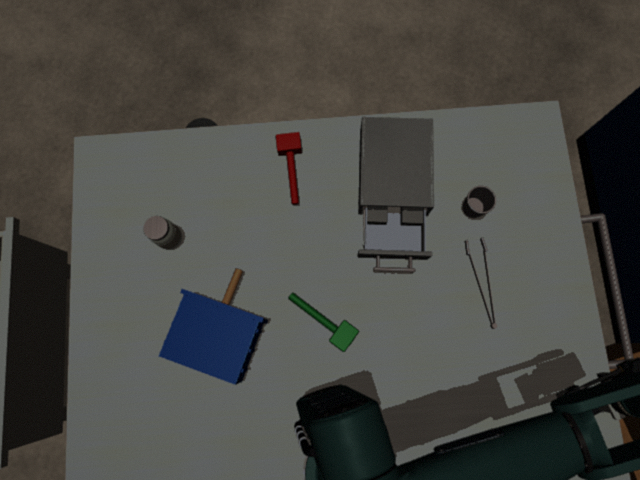

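Candidates in the top view are the red mallet (288,165), the green mallet (325,322) and the wooden handle in the blue tote (234,287). By its pale wood colour, the one in the tote is the one meant. I'll check it in a crop and measure.

```bash
cat > h.py <<'E'
import numpy as np,cv2,pickle
def ray(d,uv):
    f=240/np.tan(np.radians(d["fovy"])/2); uv=np.atleast_2d(uv).astype(float)
    v=np.c_[(uv[:,0]-d["cx"])/f,(uv[:,1]-d["cy"])/f,np.ones(len(uv))]@d["R"]
    return -d["R"].T@d["t"],v
def onz(d,uv,z):
    c,v=ray(d,uv); return c+v*((z-c[2])/v[:,2])[:,None]
def proj(d,X):
    f=240/np.tan(np.radians(d["fovy"])/2); c=np.atleast_2d(X)@d["R"].T+d["t"]
    return np.c_[c[:,0]/c[:,2]*f+d["cx"],c[:,1]/c[:,2]*f+d["cy"]]
def mask(d,lo,hi,box=None):
    m=cv2.inRange(cv2.cvtColor(d["pixels"],cv2.COLOR_RGB2HSV),lo,hi)
    if box: k=np.zeros_like(m);x0,y0,x1,y1=box;k[y0:y1,x0:x1]=1;m=m*k
    return m
def big(m):
    return max(cv2.findContours(m,cv2.RETR_EXTERNAL,cv2.CHAIN_APPROX_NONE)[0],key=cv2.contourArea)
def two(d1,p1,d2,p2):
    a,u=ray(d1,p1);b,v=ray(d2,p2);u=u[0];v=v[0]
    s=np.linalg.lstsq(np.c_[u,-v],b-a,rcond=None)[0]
    P,Q=a+u*s[0],b+v*s[1]; return (P+Q)/2,np.linalg.norm(P-Q)
E
python3 - <<'E'
from h import *
T=pickle.load(open("top0.pkl","rb"));S=pickle.load(open("scene0.pkl","rb"))
np.set_printoptions(precision=4,suppress=True)
a=cv2.resize(T["pixels"][255:395,145:285],None,fx=4,fy=4,interpolation=2)
b=cv2.resize(T["pixels"][110:280,345:505],(533,566),interpolation=2)[:560,:240] 
cv2.imwrite("pics/crop1.png",a[:,:,::-1])
b=cv2.resize(T["pixels"][110:280,350:510],None,fx=3.5,fy=3.5,interpolation=2);cv2.imwrite("pics/crop2.png",b[:,:,::-1])
for n,d,box in(("T",T,(200,250,260,310)),("S",S,(390,270,470,310))):
    m=mask(d,(5,60,60),(25,255,255),box); c=big(m); r=cv2.minAreaRect(c); p=cv2.boxPoints(r)
    print(n,cv2.contourArea(c),p); print(onz(d,p,0.026))
m=mask(T,(105,100,40),(130,255,255),(140,270,290,400));c=big(m);p=cv2.approxPolyDP(c,6,True)[:,0];print("tote",p);print(onz(T,p,.1))
m=mask(S,(105,100,40),(130,255,255),(400,210,530,330));c=big(m);p=cv2.approxPolyDP(c,4,True)[:,0];print("toteS",p);print(onz(S,p,.1))
E
```

```text
T 216.5 [[221.2781 301.4674]
 [235.4231 267.1154]
 [241.8609 269.7663]
 [227.716  304.1183]]
[[0.4443 0.2903 0.026 ]
 [0.5318 0.2497 0.026 ]
 [0.5234 0.233  0.026 ]
 [0.4361 0.2738 0.026 ]]
S 294.5 [[401.7 293.1]
 [446.7 278.1]
 [449.3 285.9]
 [404.3 300.9]]
[[0.5167 0.2291 0.026 ]
 [0.3956 0.2833 0.026 ]
 [0.4108 0.3034 0.026 ]
 [0.5305 0.2494 0.026 ]]
tote [[182 289]
 [159 356]
 [235 383]
 [263 318]]
[[0.4755 0.3721 0.1   ]
 [0.318  0.4307 0.1   ]
 [0.2405 0.2503 0.1   ]
 [0.3884 0.1754 0.1   ]]
toteS [[478 221]
 [427 237]
 [421 234]
 [433 255]
 [417 261]
 [430 282]
 [446 276]
 [452 284]
 [436 291]
 [451 317]
 [459 296]
 [471 298]
 [472 293]
 [492 291]
 [489 287]
 [517 278]]
[[0.2361 0.2508 0.1   ]
 [0.3767 0.1878 0.1   ]
 [0.3799 0.1702 0.1   ]
 [0.4126 0.236  0.1   ]
 [0.4568 0.2189 0.1   ]
 [0.4846 0.283  0.1   ]
 [0.4418 0.3002 0.1   ]
 [0.4507 0.3256 0.1   ]
 [0.4954 0.3102 0.1   ]
 [0.5291 0.3817 0.1   ]
 [0.4672 0.3593 0.1   ]
 [0.4512 0.3836 0.1   ]
 [0.4375 0.3767 0.1   ]
 [0.3978 0.4082 0.1   ]
 [0.3932 0.3961 0.1   ]
 [0.321  0.4301 0.1   ]]
```

View pics/crop1.png

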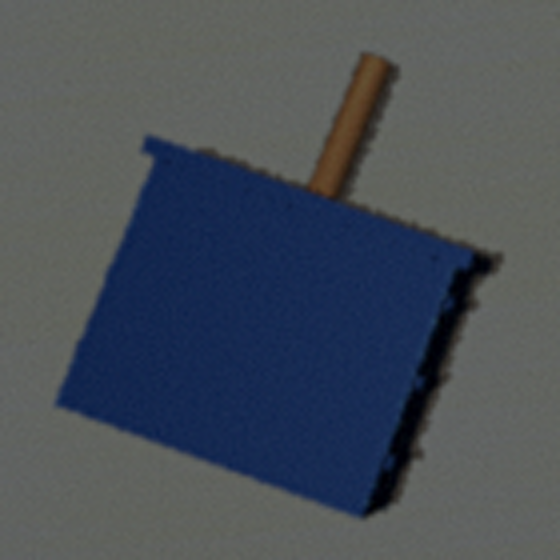

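View pics/crop2.png

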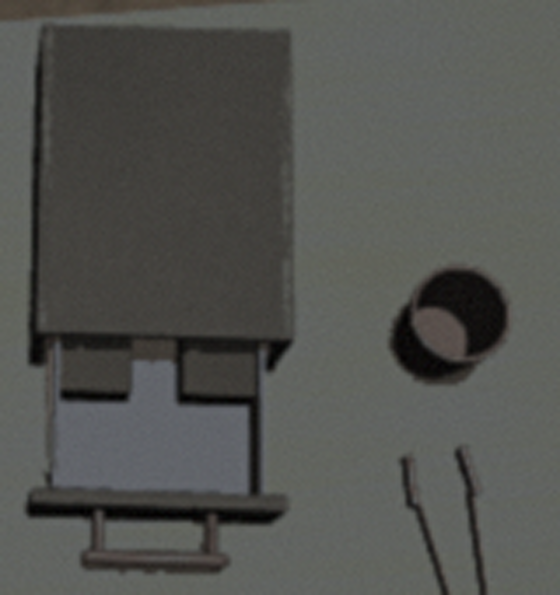

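The scene view shows a tote with a pale handle at (425,291), the grey drawer unit, jar, cup and tongs. The first crop confirms a pale wooden handle leaving the tote mouth, its tip near top-view (239,268). The second shows the open drawer: roof edge (361,206)–(433,207), inner face of the panel about y=250, bar about (394,270), and the slot between the two blocks.

```bash
python3 - <<'E'
from h import *
T=pickle.load(open("top0.pkl","rb"));S=pickle.load(open("scene0.pkl","rb"))
np.set_printoptions(precision=4,suppress=True)
c=lambda *p:[(350+x/3.5,110+y/3.5) for x,y in p]
for n,p,z in(("roof FL FR BL BR",c((37,335),(292,340),(45,28),(290,30)),.098),("panel top back L R",c((30,490),(288,497)),.068),("bar ends",c((82,560),(228,563)),.05),("blocks front top: L inner, R inner",c((131,392),(180,397)),.051),("cup rim c",c((461,312)),.085),("tongs",[(466,240),(483,238),(492,326)],.01),("jar top",[(158,228)],.125),("red",[(288,142),(295,203)],.03),("green",[(344,335),(291,295)],.03)):
    print(n);print(onz(T,p,z))
# refined orientation of cabinet from mask lines in scene view
print("S roof",onz(S,[(278,239),(163,244),(240,198),(204,285)],.098))
print("S bar",onz(S,[(281,194),(311,228)],.05))
# handle axis by two views: tip centre
a=np.mean([[235.42,267.1],[241.86,269.77]],0);b=np.mean([[401.7,293.1],[404.3,300.9]],0)
print("tip",two(T,a,S,b))
E
```

```text
roof FL FR BL BR
[[ 0.6537 -0.0901  0.098 ]
 [ 0.6348 -0.2766  0.098 ]
 [ 0.895  -0.1189  0.098 ]
 [ 0.8784 -0.3054  0.098 ]]
panel top back L R
[[ 0.544  -0.0764  0.068 ]
 [ 0.5236 -0.2657  0.068 ]]
bar ends
[[ 0.4916 -0.1113  0.05  ]
 [ 0.4807 -0.2191  0.05  ]]
blocks front top: L inner, R inner
[[ 0.616  -0.1609  0.051 ]
 [ 0.6091 -0.1974  0.051 ]]
cup rim c
[[ 0.6494 -0.4077  0.085 ]]
tongs
[[ 0.5584 -0.3732  0.01  ]
 [ 0.5602 -0.4199  0.01  ]
 [ 0.3255 -0.4095  0.01  ]]
jar top
[[0.6297 0.4221 0.125 ]]
red
[[0.8708 0.0883 0.03  ]
 [0.6935 0.0806 0.03  ]]
green
[[ 0.3331 -0.0214  0.03  ]
 [ 0.4462  0.1076  0.03  ]]
S roof [[ 0.6582 -0.0875  0.098 ]
 [ 0.8825 -0.2891  0.098 ]
 [ 0.6336 -0.2695  0.098 ]
 [ 0.8879 -0.111   0.098 ]]
S bar [[ 0.5139 -0.2335  0.05  ]
 [ 0.5426 -0.0806  0.05  ]]
tip (array([0.5267, 0.2408, 0.031 ]), np.float64(0.00047193807553372774))
```

```bash
cat > go.py <<'E'
# usage: go.py x y z yaw_deg pitch_deg : remaining move in tool axes (units: fractions of full scale), turn first or after
import sys,numpy as np
from scipy.spatial.transform import Rotation as Ro
from cell import *
np.set_printoptions(precision=3,suppress=True)
x,y,z,yaw,pit=map(float,sys.argv[1:6]); s=get_state()
R0=Ro.from_rotvec(s["tcp_rot"]); R1=Ro.from_euler("z",yaw,degrees=True)*Ro.from_euler("y",pit,degrees=True)*Ro.from_matrix(np.diag([1,-1,-1.]))
d=np.array([x,y,z])-s["tool_pos"]
print("turn(1=10deg)",np.degrees((R0.inv()*R1).as_rotvec())/10,"| shift now-axes",R0.inv().apply(d)/.06,"| shift after turn",R1.inv().apply(d)/.06)
print("t",s["time_s"],"tcp",s["tool_pos"],"q",s["qpos"],"F",s["force"],"w",s["grip_width"],"gf",s["grasp_force"])
E
python3 -m inch '[{"wz":1},{"wz":1},{"wz":1},{"wz":1},{"wz":0.37}]'; python3 go.py 0.4998 0.2536 0.2 -24.9 0
```

```text
turn(1=10deg) [-0.011  0.003  4.368] | shift now-axes [  9.247 -10.478   0.096] | shift after turn [ -0.55  -13.964   0.074]
t 0.1 tcp [ 0.177 -0.52   0.204] q [-1.346  0.088  1.372  0.     1.684 -0.103] F [0.533 0.524 0.988] w 0.09450433260246363 gf 0.0schema error: expected keys dx, dy, dz, wx, wy, wz, gripper
```

All keys are needed in each row, so I'll retype it.

```bash
python3 -m inch '[{"dx":0,"dy":0,"dz":0,"wx":0,"wy":0,"wz":1,"gripper":1},{"dx":0,"dy":0,"dz":0,"wx":0,"wy":0,"wz":1,"gripper":1},{"dx":0,"dy":0,"dz":0,"wx":0,"wy":0,"wz":1,"gripper":1},{"dx":0,"dy":0,"dz":0,"wx":0,"wy":0,"wz":1,"gripper":1},{"dx":0,"dy":0,"dz":0,"wx":0,"wy":0,"wz":0.37,"gripper":1}]'; python3 go.py 0.4998 0.2536 0.2 -24.9 0
```

```text
time_s: 0.72
tool_pos: [0.177, -0.5204, 0.2048]
tcp_rot: [-3.065, 0.682, 0.001]
force: [-0.5, -0.6, -0.9]
grip_width: 0.0941
grasp_force: 0.0
turn(1=10deg) [-0.006  0.005 -0.018] | shift now-axes [ -0.595 -13.964   0.094] | shift after turn [ -0.551 -13.966   0.079]
t 0.725 tcp [ 0.177 -0.52   0.205] q [-1.346  0.088  1.372  0.     1.684  0.662] F [-0.549 -0.583 -0.908] w 0.09412169741055774 gf 0.0
```

```bash
python3 -m inch '[{"dx":0,"dy":-0.95,"dz":0,"wx":0,"wy":0,"wz":0,"gripper":1},{"dx":0,"dy":-0.95,"dz":0,"wx":0,"wy":0,"wz":0,"gripper":1},{"dx":0,"dy":-0.95,"dz":0,"wx":0,"wy":0,"wz":0,"gripper":1},{"dx":0,"dy":-0.95,"dz":0,"wx":0,"wy":0,"wz":0,"gripper":1},{"dx":0,"dy":-0.95,"dz":0,"wx":0,"wy":0,"wz":0,"gripper":1}]'; python3 go.py 0.4998 0.2536 0.2 -24.9 0
```

```text
time_s: 1.35
tool_pos: [0.2974, -0.2604, 0.205]
tcp_rot: [-3.067, 0.679, 0.0]
force: [0.6, 0.0, 0.1]
grip_width: 0.0939
grasp_force: 0.0
turn(1=10deg) [-0.002  0.001 -0.006] | shift now-axes [-0.556 -9.19   0.087] | shift after turn [-0.547 -9.19   0.084]
t 1.35 tcp [ 0.297 -0.26   0.205] q [-0.863 -0.265  1.696  0.     1.711  1.143] F [0.589 0.011 0.06 ] w 0.09390807318817943 gf 0.0
```

```bash
python3 -m inch '[{"dx":-0.1,"dy":-0.95,"dz":0,"wx":0,"wy":0,"wz":0,"gripper":1},{"dx":-0.1,"dy":-0.95,"dz":0,"wx":0,"wy":0,"wz":0,"gripper":1},{"dx":-0.1,"dy":-0.95,"dz":0,"wx":0,"wy":0,"wz":0,"gripper":1},{"dx":-0.1,"dy":-0.95,"dz":0,"wx":0,"wy":0,"wz":0,"gripper":1},{"dx":-0.1,"dy":-0.95,"dz":0,"wx":0,"wy":0,"wz":0,"gripper":1}]' >/dev/null; python3 -m inch '[{"dx":0,"dy":-0.95,"dz":0,"wx":0,"wy":0,"wz":0,"gripper":1},{"dx":0,"dy":-0.95,"dz":0,"wx":0,"wy":0,"wz":0,"gripper":1},{"dx":0,"dy":-0.95,"dz":0,"wx":0,"wy":0,"wz":0,"gripper":1},{"dx":0,"dy":-0.95,"dz":0,"wx":0,"wy":0,"wz":0,"gripper":1},{"dx":0,"dy":0,"dz":0,"wx":0,"wy":0,"wz":0,"gripper":1}]'; python3 go.py 0.4998 0.2536 0.009 -24.9 0
```

```text
time_s: 2.6
tool_pos: [0.4861, 0.2184, 0.2033]
tcp_rot: [3.068, -0.67, -0.005]
force: [0.3, 0.4, -1.3]
grip_width: 0.0939
grasp_force: 0.0
turn(1=10deg) [0.012 0.017 0.025] | shift now-axes [-0.028 -0.635  3.237] | shift after turn [-0.04  -0.628  3.238]
t 2.6 tcp [0.486 0.218 0.203] q [0.316 0.052 1.412 0.001 1.681 2.317] F [ 0.322  0.446 -1.279] w 0.09385631240058438 gf 0.0
```

```bash
python3 -m inch '[{"dx":0,"dy":-0.63,"dz":0,"wx":0,"wy":0,"wz":0,"gripper":0.3},{"dx":0,"dy":0,"dz":0.9,"wx":0,"wy":0,"wz":0,"gripper":0.3},{"dx":0,"dy":0,"dz":0.9,"wx":0,"wy":0,"wz":0,"gripper":0.3},{"dx":0,"dy":0,"dz":0.7,"wx":0,"wy":0,"wz":0,"gripper":0.3},{"dx":0,"dy":0,"dz":0,"wx":0,"wy":0,"wz":0,"gripper":0.3}]' >/dev/null; python3 go.py 0.4998 0.2536 0.009 -24.9 0; python3 - <<'E'
from cell import *
import cv2
for n,b in(("top",(160,230,320,370)),("scene",(340,190,540,340))):
    d=get_image(n)["pixels"][b[1]:b[3],b[0]:b[2]]
    globals()[n]=cv2.resize(d,(400,340),interpolation=2)
cv2.imwrite("pics/g1.png",cv2.hconcat([top,scene])[:,:,::-1])
E
```

```text
turn(1=10deg) [ 0.043  0.038 -0.008] | shift now-axes [-0.018 -0.108  0.704] | shift after turn [-0.023 -0.102  0.704]
t 3.225 tcp [0.498 0.247 0.051] q [ 0.359  0.19   1.568 -0.     1.394  2.366] F [0.843 0.137 0.758] w 0.06106550270078027 gf 0.0
```

View pics/g1.png

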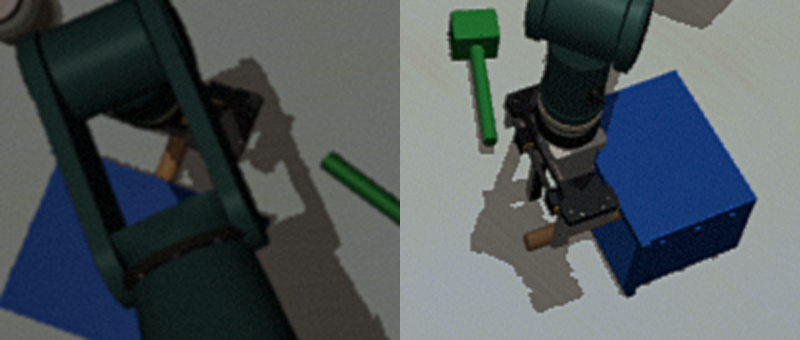

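The gripper straddles the handle outside the mouth (scene crop 575,232), with its body clear of the tote. I'll lower and grip.

```bash
python3 -m inch '[{"dx":0.05,"dy":-0.1,"dz":0.35,"wx":0,"wy":0,"wz":0,"gripper":0.3},{"dx":0,"dy":0,"dz":0.35,"wx":0,"wy":0,"wz":0,"gripper":0.3},{"dx":0,"dy":0,"dz":0,"wx":0,"wy":0,"wz":0,"gripper":-1},{"dx":0,"dy":0,"dz":0,"wx":0,"wy":0,"wz":0,"gripper":-1},{"dx":0,"dy":0,"dz":0,"wx":0,"wy":0,"wz":0,"gripper":-1}]' 35 >/dev/null;python3 -m inch '[{"dx":0,"dy":0,"dz":0,"wx":0,"wy":0,"wz":0,"gripper":-1},{"dx":0,"dy":0,"dz":0,"wx":0,"wy":0,"wz":0,"gripper":-1},{"dx":0,"dy":0,"dz":0,"wx":0,"wy":0,"wz":0,"gripper":-1}]' ; python3 go.py 0.4998 0.2536 0.009 -24.9 0
```

```text
time_s: 4.32
tool_pos: [0.5076, 0.2538, 0.0136]
tcp_rot: [3.067, -0.678, 0.001]
force: [0.7, -1.6, 0.7]
grip_width: 0.0211
grasp_force: 34.8
turn(1=10deg) [ 0.001 -0.005 -0.001] | shift now-axes [-0.116  0.058  0.077] | shift after turn [-0.116  0.058  0.077]
t 4.325 tcp [0.508 0.254 0.014] q [ 0.364  0.24   1.588 -0.001  1.313  2.37 ] F [ 0.745 -1.592  0.723] w 0.021143348578315665 gf 34.832226634025574
```

```bash
python3 -m inch '[{"dx":0.3,"dy":0,"dz":-0.05,"wx":0,"wy":0,"wz":0,"gripper":-1},{"dx":0.4,"dy":0,"dz":0,"wx":0,"wy":0,"wz":0,"gripper":-1},{"dx":0.4,"dy":0,"dz":0,"wx":0,"wy":0,"wz":0,"gripper":-1},{"dx":0.4,"dy":0,"dz":0,"wx":0,"wy":0,"wz":0,"gripper":-1},{"dx":0,"dy":0,"dz":0,"wx":0,"wy":0,"wz":0,"gripper":-1}]' ; python3 -m inch '[{"dx":0.4,"dy":0,"dz":0,"wx":0,"wy":0,"wz":0,"gripper":-1},{"dx":0.4,"dy":0,"dz":0,"wx":0,"wy":0,"wz":0,"gripper":-1},{"dx":0.4,"dy":0,"dz":0,"wx":0,"wy":0,"wz":0,"gripper":-1},{"dx":0.3,"dy":0,"dz":0,"wx":0,"wy":0,"wz":0,"gripper":-1},{"dx":0,"dy":0,"dz":0,"wx":0,"wy":0,"wz":0,"gripper":-1}]'; python3 go.py 0.4998 0.2536 0.009 -24.9 0; python3 - <<'E'
from cell import *
import cv2
for n in("top","scene"): globals()[n]=get_image(n)["pixels"]
cv2.imwrite("pics/g2.png",cv2.hconcat([cv2.resize(top[140:390,140:390],(400,400)),cv2.resize(scene[190:390,340:540],(400,400))])[:,:,::-1])
E
```

```text
time_s: 4.95
tool_pos: [0.591, 0.2147, 0.0162]
tcp_rot: [3.067, -0.682, 0.002]
force: [0.5, -0.0, -1.3]
grip_width: 0.0212
grasp_force: 34.8
time_s: 5.58
tool_pos: [0.6709, 0.1778, 0.016]
tcp_rot: [3.067, -0.679, -0.0]
force: [0.3, 0.0, -0.6]
grip_width: 0.0209
grasp_force: 35.0
turn(1=10deg) [ 0.001  0.    -0.008] | shift now-axes [-3.119  0.058  0.117] | shift after turn [-3.119  0.054  0.117]
t 5.575 tcp [0.671 0.178 0.016] q [ 0.177  0.499  1.234 -0.     1.409  2.184] F [ 0.263  0.039 -0.643] w 0.02089273667960762 gf 34.98252332210541
```

View pics/g2.png

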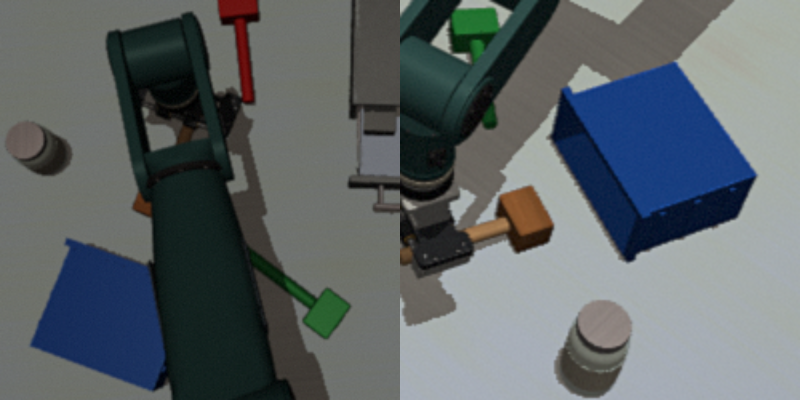

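The mallet's head (scene crop 525,220) is well clear of the tote. I'll lower it 5 mm, let go and rise.

```bash
python3 -m inch '[{"dx":0,"dy":0,"dz":0.09,"wx":0,"wy":0,"wz":0,"gripper":-1},{"dx":0,"dy":0,"dz":0,"wx":0,"wy":0,"wz":0,"gripper":-1},{"dx":0,"dy":0,"dz":0,"wx":0,"wy":0,"wz":0,"gripper":0.2},{"dx":0,"dy":0,"dz":0,"wx":0,"wy":0,"wz":0,"gripper":0.2},{"dx":0,"dy":0,"dz":0,"wx":0,"wy":0,"wz":0,"gripper":0.2}]' ; python3 -m inch '[{"dx":0,"dy":0,"dz":0,"wx":0,"wy":0,"wz":0,"gripper":0.2},{"dx":0,"dy":0,"dz":0,"wx":0,"wy":0,"wz":0,"gripper":0.2},{"dx":0,"dy":0,"dz":-0.6,"wx":0,"wy":0,"wz":0,"gripper":0.5},{"dx":0,"dy":0,"dz":-0.9,"wx":0,"wy":0,"wz":0,"gripper":1},{"dx":-0.8,"dy":0,"dz":-0.9,"wx":0,"wy":0,"wz":0,"gripper":1}]'; python3 -m inch '[{"dx":-0.9,"dy":0.9,"dz":0,"wx":0,"wy":0,"wz":0,"gripper":1},{"dx":-0.9,"dy":0.9,"dz":0,"wx":0,"wy":0,"wz":0,"gripper":1},{"dx":-0.9,"dy":0.9,"dz":0,"wx":0,"wy":0,"wz":0,"gripper":1},{"dx":0,"dy":0.9,"dz":0,"wx":0,"wy":0,"wz":0,"gripper":1},{"dx":0,"dy":0,"dz":0,"wx":0,"wy":0,"wz":0,"gripper":1}]'; python3 - <<'E'
from cell import *
import cv2,pickle
for n in("top","scene"):
    d=get_image(n);globals()[n]=d["pixels"];pickle.dump(d,open(n+"1.pkl","wb"))
cv2.imwrite("pics/g3.png",cv2.hconcat([cv2.resize(top[140:390,140:390],(400,400)),cv2.resize(scene[190:390,340:540],(400,400))])[:,:,::-1])
E
```

```text
time_s: 6.3
tool_pos: [0.6704, 0.1783, 0.0111]
tcp_rot: [3.068, -0.678, -0.0]
force: [0.2, 0.6, 0.5]
grip_width: 0.0476
grasp_force: 0.0
time_s: 6.92
tool_pos: [0.6342, 0.1946, 0.1491]
tcp_rot: [-3.066, 0.682, -0.002]
force: [-0.0, 1.7, 1.7]
grip_width: 0.0825
grasp_force: 0.0
time_s: 7.55
tool_pos: [0.4327, 0.0806, 0.1483]
tcp_rot: [3.066, -0.683, 0.002]
force: [-0.5, 0.2, -0.7]
grip_width: 0.0943
grasp_force: 0.0
```

View pics/g3.png

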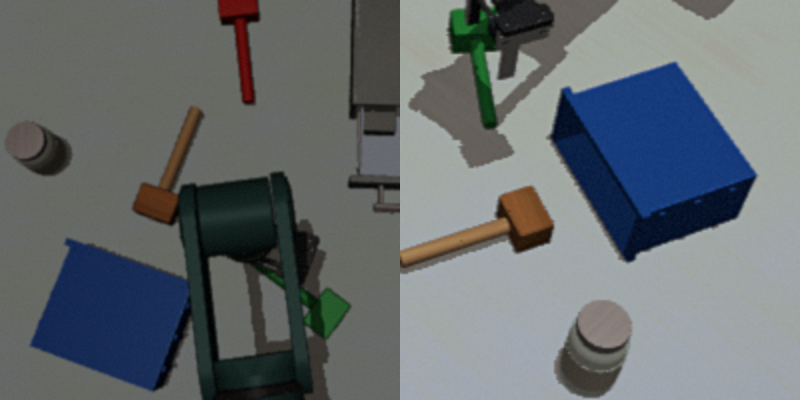

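The mallet lies flat, let go: top-crop head (157,202) and handle tip (196,110); the arm is just clear of it. I'll measure it.

```bash
python3 - <<'E'
from h import *
np.set_printoptions(precision=4,suppress=True)
T=pickle.load(open("top1.pkl","rb"));S=pickle.load(open("scene1.pkl","rb"))
res={}
for n,d,box in(("T",T,(210,195,290,290)),("S",S,(320,270,430,330))):
    m=mask(d,(4,60,50),(25,255,255),box)
    m=cv2.morphologyEx(m,cv2.MORPH_CLOSE,np.ones((3,3)))
    k=np.ones((9,9) if n=="T" else (17,17),np.uint8)
    head=cv2.morphologyEx(m,cv2.MORPH_OPEN,k); hc=big(head)
    hd=cv2.dilate(head,np.ones((5,5))); hand=m&~hd; c=big(hand)
    r=cv2.minAreaRect(c); p=cv2.boxPoints(r); print(n,"handle area",cv2.contourArea(c),"head box",cv2.boundingRect(hc))
    e=[(p[i]+p[(i+1)%4])/2 for i in range(4)]
    L=[np.linalg.norm(p[i]-p[(i+1)%4]) for i in range(4)]
    i=int(np.argmin(L[:2])); ends=np.array([e[i],e[i+2]]); W=onz(d,ends,.023); W=W[np.argsort(-W[:,0])]
    u=(W[0]-W[1]);l=np.hypot(*u[:2]);u/=l; print("tip",W[0],"end",W[1],"len",l,"yaw",np.degrees(np.arctan2(u[1],u[0])),"origin",W[0]-.175*u)
    M=cv2.moments(hc); print("head centroid at z.035",onz(d,[(M["m10"]/M["m00"],M["m01"]/M["m00"])],.035))
E
python3 go.py 0.5 0.2 0.15 -24 0
```

```text
T handle area 320.0 head box (225, 256, 25, 21)
tip [0.6917 0.1694 0.023 ] end [0.5646 0.227  0.023 ] len 0.1395434097124517 yaw -24.380993308535608 origin [0.5323 0.2416 0.023 ]
head centroid at z.035 [[0.5337 0.2436 0.035 ]]
turn(1=10deg) [-0.008 -0.007 -0.098] | shift now-axes [ 0.163 -2.237 -0.025] | shift after turn [ 0.201 -2.234 -0.028]
t 7.65 tcp [0.434 0.082 0.148] q [ 0.059 -0.139  1.705  0.001  1.574  2.066] F [ 0.191 -0.26  -0.15 ] w 0.09417027028116824 gf 0.0Traceback (most recent call last):
  File "<stdin>", line 9, in <module>
  File "h.py", line 16, in big
    return max(cv2.findContours(m,cv2.RETR_EXTERNAL,cv2.CHAIN_APPROX_NONE)[0],key=cv2.contourArea)
ValueError: max() iterable argument is empty
```

```bash
python3 -m inch '[{"dx":0,"dy":-0.9,"dz":0,"wx":0,"wy":0,"wz":-0.04,"gripper":1},{"dx":0.4,"dy":-0.9,"dz":0,"wx":0,"wy":0,"wz":0,"gripper":1},{"dx":0.3,"dy":-0.9,"dz":0,"wx":0,"wy":0,"wz":0,"gripper":1},{"dx":0,"dy":-0.2,"dz":0,"wx":0,"wy":0,"wz":0,"gripper":1},{"dx":0,"dy":0,"dz":0,"wx":0,"wy":0,"wz":0,"gripper":1}]'; python3 go.py 0.5416 0.2378 0.006 -24.6 0
```

```text
time_s: 8.28
tool_pos: [0.5446, 0.2243, 0.1467]
tcp_rot: [3.07, -0.664, -0.003]
force: [1.2, -0.2, 0.4]
grip_width: 0.0937
grasp_force: 0.0
turn(1=10deg) [0.009 0.008 0.02 ] | shift now-axes [-0.136 -0.187  2.345] | shift after turn [-0.14  -0.183  2.345]
t 8.275 tcp [0.545 0.224 0.147] q [ 0.295  0.193  1.368 -0.     1.583  2.291] F [ 1.246 -0.194  0.395] w 0.09368279094375738 gf 0.0
```

```bash
python3 -m inch '[{"dx":-0.13,"dy":-0.18,"dz":0.5,"wx":0,"wy":0,"wz":0,"gripper":1},{"dx":0,"dy":0,"dz":0.6,"wx":0,"wy":0,"wz":0,"gripper":1},{"dx":0,"dy":0,"dz":0,"wx":0,"wy":0,"wz":0,"gripper":1}]' >/dev/null;  python3 go.py 0.5416 0.2378 0.006 -24.6 0
```

```text
turn(1=10deg) [0.03  0.03  0.005] | shift now-axes [ 0.023 -0.073  1.213] | shift after turn [ 0.016 -0.066  1.214]
t 8.65 tcp [0.539 0.235 0.079] q [ 0.314  0.233  1.458 -0.     1.458  2.314] F [0.009 0.641 0.35 ] w 0.09417400546634536 gf 0.0
```

```bash
python3 -m inch '[{"dx":0,"dy":-0.06,"dz":0.4,"wx":0,"wy":0,"wz":0,"gripper":1},{"dx":0,"dy":0,"dz":0.4,"wx":0,"wy":0,"wz":0,"gripper":1},{"dx":0,"dy":0,"dz":0.4,"wx":0,"wy":0,"wz":0,"gripper":1},{"dx":0,"dy":0,"dz":0,"wx":0,"wy":0,"wz":0,"gripper":1},{"dx":0,"dy":0,"dz":0,"wx":0,"wy":0,"wz":0,"gripper":-1}]' 50 ;python3 -m inch '[{"dx":0,"dy":0,"dz":0,"wx":0,"wy":0,"wz":0,"gripper":-1},{"dx":0,"dy":0,"dz":0,"wx":0,"wy":0,"wz":0,"gripper":-1},{"dx":0,"dy":0,"dz":0,"wx":0,"wy":0,"wz":0,"gripper":-1}]' 50;  python3 go.py 0.5416 0.2378 0.006 -24.6 0
```

```text
time_s: 9.28
tool_pos: [0.545, 0.2395, 0.0122]
tcp_rot: [-3.068, 0.667, -0.005]
force: [0.4, 0.3, -0.1]
grip_width: 0.0873
grasp_force: 0.0
time_s: 9.65
tool_pos: [0.5443, 0.239, 0.0112]
tcp_rot: [3.07, -0.667, 0.003]
force: [-1.0, -2.8, 5.6]
grip_width: 0.0674
grasp_force: 50.0
turn(1=10deg) [-0.    -0.01   0.008] | shift now-axes [-0.032  0.037  0.086] | shift after turn [-0.032  0.037  0.086]
t 9.65 tcp [0.544 0.239 0.011] q [ 0.319  0.297  1.521 -0.001  1.322  2.318] F [-1.016 -2.799  5.628] w 0.06743879596473276 gf 50.00203013420105
```

Gripped the head at 67 mm with 50 N. I'll lift it and check it holds.

```bash
cat > P.py <<'E'
# TCP world target for head centre (hx,hz) mm in drawer_in, pitch deg ; TCP offset in mallet frame (ox,oz) from head centre
import sys,subprocess,numpy as np
hx,hz,pit=map(float,sys.argv[1:4]); ox,oz=12.5,-12.; yaw=-6.3
D0=np.array([.5347,-.1698,.016]); c,s=np.cos(np.radians(pit)),np.sin(np.radians(pit))
X=(hx+ox*c+oz*s)/1e3; Z=(hz-ox*s+oz*c)/1e3; y=np.radians(yaw)
p=D0+[X*np.cos(y),X*np.sin(y),Z]; print("target",p.round(4))
subprocess.run(["python3","go.py",*map(str,p),str(yaw),str(pit)])
E
python3 -m inch '[{"dx":0,"dy":0,"dz":-0.4,"wx":0,"wy":0,"wz":0,"gripper":-1},{"dx":0,"dy":0,"dz":-0.8,"wx":0,"wy":0,"wz":0,"gripper":-1},{"dx":0,"dy":0,"dz":-0.9,"wx":0,"wy":0,"wz":0,"gripper":-1},{"dx":0,"dy":0,"dz":-0.9,"wx":0,"wy":0,"wz":0,"gripper":-1},{"dx":0,"dy":0,"dz":-0.4,"wx":0,"wy":0,"wz":0,"gripper":-1}]'; python3 -m inch '[{"dx":0,"dy":0,"dz":0,"wx":0,"wy":0,"wz":-0.9,"gripper":-1},{"dx":0,"dy":0,"dz":0,"wx":0,"wy":0,"wz":-0.9,"gripper":-1}]';python3 P.py -97 180 30;python3 P.py -97 180 0
```

```text
time_s: 10.28
tool_pos: [0.5447, 0.2403, 0.2176]
tcp_rot: [-3.067, 0.666, -0.007]
force: [-0.8, 0.6, -2.3]
grip_width: 0.0675
grasp_force: 50.0
time_s: 10.52
tool_pos: [0.5435, 0.2399, 0.2133]
tcp_rot: [-3.136, 0.17, 0.001]
force: [-0.4, 0.2, -1.8]
grip_width: 0.0675
grasp_force: 50.0
turn(1=10deg) [-0.    -2.997  0.011] | shift now-axes [-0.944  6.801  0.563] | shift after turn [-0.525  6.802  0.957]
t 10.525 tcp [0.544 0.24  0.213] q [0.32  0.185 1.246 0.001 1.711 1.999] F [-0.395  0.178 -1.778] w 0.06753203593716359 gf 49.99699831008911
target [ 0.4431 -0.1597  0.1794]
turn(1=10deg) [-0.003  0.003  0.01 ] | shift now-axes [-0.816  6.801  0.486] | shift after turn [-0.805  6.802  0.489]
t 10.525 tcp [0.544 0.24  0.213] q [0.32  0.185 1.246 0.001 1.711 1.999] F [-0.395  0.178 -1.778] w 0.06753203593716359 gf 49.99699831008911
target [ 0.4507 -0.1605  0.184 ]
```

```bash
python3 -m inch '[{"dx":-0.2,"dy":0.7,"dz":0,"wx":0,"wy":0,"wz":0,"gripper":-1},{"dx":-0.2,"dy":0.9,"dz":0,"wx":0,"wy":0,"wz":0,"gripper":-1},{"dx":-0.2,"dy":0.9,"dz":0,"wx":0,"wy":0,"wz":0,"gripper":-1},{"dx":-0.2,"dy":0.9,"dz":0,"wx":0,"wy":0,"wz":0,"gripper":-1},{"dx":-0.1,"dy":0.9,"dz":0,"wx":0,"wy":0,"wz":0,"gripper":-1}]'>/dev/null; python3 -m inch '[{"dx":0,"dy":0.9,"dz":0,"wx":0,"wy":0,"wz":0,"gripper":-1},{"dx":0,"dy":0.9,"dz":0,"wx":0,"wy":0,"wz":0,"gripper":-1},{"dx":0,"dy":0.7,"dz":0,"wx":0,"wy":0,"wz":0,"gripper":-1},{"dx":0,"dy":0,"dz":0,"wx":0,"wy":0,"wz":0,"gripper":-1},{"dx":0,"dy":0,"dz":0,"wx":0,"wy":-0.5,"wz":0,"gripper":-1}]'; python3 -m inch '[{"dx":0,"dy":0,"dz":0,"wx":0,"wy":-0.8,"wz":0,"gripper":-1},{"dx":0,"dy":0,"dz":0,"wx":0,"wy":-0.8,"wz":0,"gripper":-1},{"dx":0,"dy":0,"dz":0,"wx":0,"wy":-0.9,"wz":0,"gripper":-1},{"dx":0,"dy":0,"dz":0,"wx":0,"wy":0,"wz":0,"gripper":-1},{"dx":0,"dy":0,"dz":0,"wx":0,"wy":0,"wz":0,"gripper":-1}]';python3 P.py -97 180 30; python3 - <<'E'
from cell import *
import cv2,pickle
for n in("top","scene"):
    d=get_image(n);globals()[n]=d["pixels"];pickle.dump(d,open(n+"2.pkl","wb"))
cv2.imwrite("pics/g4.png",cv2.hconcat([cv2.resize(top[110:310,300:500],(400,400),interpolation=2),cv2.resize(scene[140:340,150:350],(400,400),interpolation=2)])[:,:,::-1])
E
```

```text
time_s: 11.78
tool_pos: [0.4427, -0.1593, 0.2139]
tcp_rot: [-3.127, 0.18, 0.139]
force: [0.2, 0.3, -2.8]
grip_width: 0.068
grasp_force: 50.0
time_s: 12.4
tool_pos: [0.4438, -0.1591, 0.2139]
tcp_rot: [-3.003, 0.169, 0.801]
force: [-0.2, 0.3, -1.3]
grip_width: 0.0677
grasp_force: 50.0
turn(1=10deg) [-0.009 -0.011 -0.013] | shift now-axes [0.278 0.011 0.505] | shift after turn [0.279 0.011 0.504]
t 12.4 tcp [ 0.444 -0.159  0.214] q [-0.37   0.304  1.192 -0.152  2.148  1.263] F [-0.193  0.256 -1.279] w 0.06765967678484064 gf 49.99940514564514
target [ 0.4431 -0.1597  0.1794]
```

View pics/g4.png

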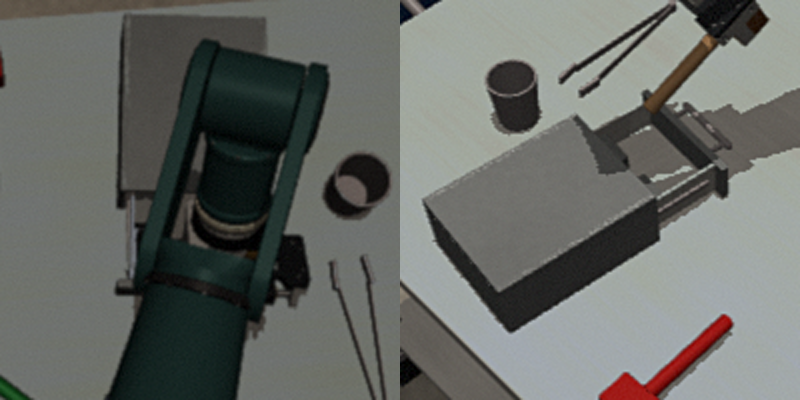

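The handle is pitched about 30° down over the open drawer, with its tip at scene (275,193). I'll check that the held pose and the drawer estimate agree with the picture.

```bash
python3 - <<'E'
from h import *
np.set_printoptions(precision=1,suppress=True)
S=pickle.load(open("scene2.pkl","rb"))
print("tip pred",proj(S,[.590,-.175,.143]))
m=mask(S,(5,60,60),(25,255,255),(265,155,320,200)); c=big(m); print(cv2.boxPoints(cv2.minAreaRect(c)))
y=np.radians(-6.3);D=lambda x,yy,z:np.array([.5347,-.1698,.016])+[x*np.cos(y)-yy*np.sin(y),x*np.sin(y)+yy*np.cos(y),z]
P=[D(0,.095,.052),D(-.012,.095,.052),D(0,-.095,.052),D(.111,.095,.082),D(.111,-.095,.082),D(.078,.019,.035)]
q=proj(S,P);print(q, (q-[150,140])*2)
im=cv2.resize(S["pixels"][130:260,210:340],(600,600),interpolation=2)
for u in q: cv2.circle(im,tuple(int(v) for v in (u-[210,130]+.5)*600/130),3,(255,0,0),-1)
cv2.imwrite("pics/g5.png",im[:,:,::-1])
E
```

```text
tip pred [[273.6 196.6]]
[[270.9 192.2]
 [303.7 156. ]
 [309.1 160.9]
 [276.3 197.1]]
[[311.7 225.4]
 [315.  223.3]
 [270.9 186.1]
 [278.7 238.4]
 [238.1 196.9]
 [272.8 226.4]] [[323.3 170.8]
 [330.1 166.6]
 [241.7  92.2]
 [257.5 196.8]
 [176.2 113.8]
 [245.6 172.9]]
```

View pics/g5.png

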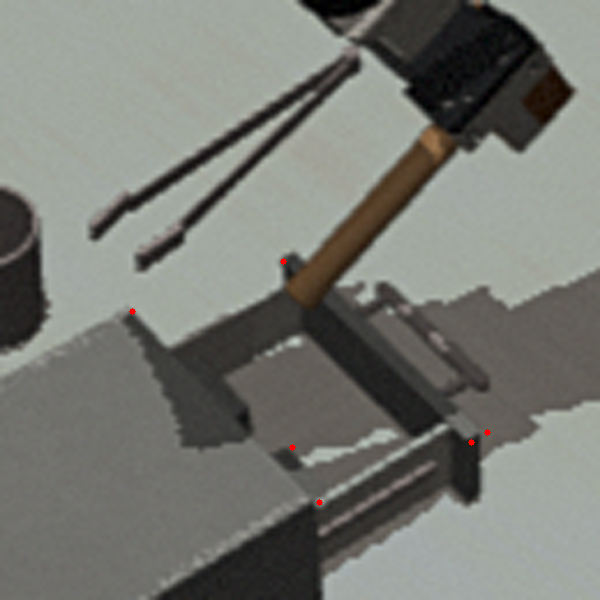

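The predicted corners (red) sit within about 3 mm of the drawer and roof corners, and the tip agrees too. I'll go in along the handle's axis.

```bash
python3 -m inch '[{"dx":0.28,"dy":0,"dz":0.25,"wx":0,"wy":0,"wz":0,"gripper":-1},{"dx":0,"dy":0,"dz":0.25,"wx":0,"wy":0,"wz":0,"gripper":-1},{"dx":0.3,"dy":0,"dz":0,"wx":0,"wy":0,"wz":0,"gripper":-1},{"dx":0.4,"dy":0,"dz":0,"wx":0,"wy":0,"wz":0,"gripper":-1},{"dx":0.4,"dy":0,"dz":0,"wx":0,"wy":0,"wz":0,"gripper":-1}]'; python3 -m inch '[{"dx":0.2,"dy":0,"dz":0,"wx":0,"wy":0,"wz":0,"gripper":-1},{"dx":0,"dy":0,"dz":0,"wx":0,"wy":0,"wz":0,"gripper":-1}]';python3 P.py 42 100 30
```

```text
time_s: 13.12
tool_pos: [0.5003, -0.1663, 0.1457]
tcp_rot: [-3.002, 0.172, 0.802]
force: [0.5, 0.1, -2.3]
grip_width: 0.0675
grasp_force: 50.0
time_s: 13.38
tool_pos: [0.5101, -0.1673, 0.1396]
tcp_rot: [-3.001, 0.171, 0.806]
force: [0.7, -0.4, -1.4]
grip_width: 0.0679
grasp_force: 50.0
turn(1=10deg) [-0.012  0.007 -0.018] | shift now-axes [ 1.368 -0.008 -0.018] | shift after turn [ 1.368 -0.004 -0.016]
t 13.375 tcp [ 0.51  -0.167  0.14 ] q [-0.347  0.484  1.099 -0.132  2.068  1.305] F [ 0.675 -0.437 -1.366] w 0.06787953142236079 gf 49.99926745891571
target [ 0.5812 -0.1749  0.0994]
```

```bash
python3 -m inch '[{"dx":0.3,"dy":0,"dz":0,"wx":0,"wy":0,"wz":0,"gripper":-1},{"dx":0.3,"dy":0,"dz":0,"wx":0,"wy":0,"wz":0,"gripper":-1},{"dx":0.3,"dy":0,"dz":0,"wx":0,"wy":0,"wz":0,"gripper":-1},{"dx":0,"dy":0,"dz":0,"wx":0,"wy":0,"wz":0,"gripper":-1}]'; python3 -m inch '[{"dx":0.2,"dy":0,"dz":0,"wx":0,"wy":0,"wz":0,"gripper":-1},{"dx":0.2,"dy":0,"dz":0,"wx":0,"wy":0,"wz":0,"gripper":-1},{"dx":0.07,"dy":0,"dz":0,"wx":0,"wy":0,"wz":0,"gripper":-1},{"dx":0,"dy":0,"dz":0,"wx":0,"wy":0,"wz":0,"gripper":-1}]';python3 P.py 42 100 30;python3 P.py 41 77 20;
```

```text
time_s: 13.88
tool_pos: [0.5564, -0.1726, 0.1129]
tcp_rot: [-3.001, 0.171, 0.806]
force: [-1.0, 0.5, -2.3]
grip_width: 0.0676
grasp_force: 50.0
time_s: 14.38
tool_pos: [0.5815, -0.1755, 0.0991]
tcp_rot: [-3.002, 0.171, 0.804]
force: [0.7, 0.0, -2.9]
grip_width: 0.0677
grasp_force: 50.0
turn(1=10deg) [-0.009 -0.003 -0.018] | shift now-axes [-0.007 -0.009 -0.   ] | shift after turn [-0.007 -0.009 -0.   ]
t 14.375 tcp [ 0.582 -0.176  0.099] q [-0.326  0.67   0.903 -0.121  2.079  1.328] F [ 0.682  0.008 -2.917] w 0.06769424586699498 gf 49.999215602874756
target [ 0.5812 -0.1749  0.0994]
turn(1=10deg) [-0.008  0.997 -0.019] | shift now-axes [ 0.201 -0.009  0.301] | shift after turn [ 0.146 -0.009  0.331]
t 14.375 tcp [ 0.582 -0.176  0.099] q [-0.326  0.67   0.903 -0.121  2.079  1.328] F [ 0.682  0.008 -2.917] w 0.06769424586699498 gf 49.999215602874756
target [ 0.583  -0.1751  0.0774]
```

```bash
python3 -m inch '[{"dx":0.09,"dy":0,"dz":0.16,"wx":0,"wy":0.5,"wz":0,"gripper":-1},{"dx":0.08,"dy":0,"dz":0.16,"wx":0,"wy":0.5,"wz":0,"gripper":-1},{"dx":0,"dy":0,"dz":0,"wx":0,"wy":0,"wz":0,"gripper":-1}]'; python3 P.py 41 77 20; python3 P.py 36 47 10
```

```text
time_s: 14.75
tool_pos: [0.5799, -0.1753, 0.0785]
tcp_rot: [-3.069, 0.175, 0.543]
force: [0.1, 0.2, -2.3]
grip_width: 0.0679
grasp_force: 50.0
turn(1=10deg) [-0.008  0.005 -0.023] | shift now-axes [ 0.054 -0.009 -0.001] | shift after turn [ 0.054 -0.009 -0.001]
t 14.75 tcp [ 0.58  -0.175  0.078] q [-0.342  0.536  1.095 -0.081  1.851  1.334] F [ 0.11   0.209 -2.272] w 0.06793443396829794 gf 49.99921381473541
target [ 0.583  -0.1751  0.0774]
turn(1=10deg) [-0.006  1.005 -0.024] | shift now-axes [ 0.179 -0.009  0.458] | shift after turn [ 0.097 -0.009  0.482]
t 14.75 tcp [ 0.58  -0.175  0.078] q [-0.342  0.536  1.095 -0.081  1.851  1.334] F [ 0.11   0.209 -2.272] w 0.06793443396829794 gf 49.99921381473541
target [ 0.5806 -0.1749  0.049 ]
```

```bash
python3 -m inch '[{"dx":0.08,"dy":0,"dz":0.16,"wx":0,"wy":0.35,"wz":0,"gripper":-1},{"dx":0.05,"dy":0,"dz":0.16,"wx":0,"wy":0.35,"wz":0,"gripper":-1},{"dx":0,"dy":0,"dz":0.15,"wx":0,"wy":0.3,"wz":0,"gripper":-1},{"dx":0,"dy":0,"dz":0,"wx":0,"wy":0,"wz":0,"gripper":-1}]'; python3 P.py 36 47 10; python3 P.py 33 27 0
```

```text
time_s: 15.25
tool_pos: [0.5799, -0.1754, 0.0483]
tcp_rot: [-3.114, 0.178, 0.276]
force: [0.1, -0.1, -1.5]
grip_width: 0.0675
grasp_force: 50.0
turn(1=10deg) [-0.004  0.012 -0.022] | shift now-axes [ 0.009 -0.01  -0.013] | shift after turn [ 0.009 -0.01  -0.013]
t 15.25 tcp [ 0.58  -0.175  0.048] q [-0.362  0.42   1.29  -0.043  1.603  1.325] F [ 0.139 -0.097 -1.486] w 0.06753650507036928 gf 49.99924063682556
target [ 0.5806 -0.1749  0.049 ]
turn(1=10deg) [-0.002  1.012 -0.023] | shift now-axes [ 0.05  -0.01   0.285] | shift after turn [-0.001 -0.01   0.289]
t 15.25 tcp [ 0.58  -0.175  0.048] q [-0.362  0.42   1.29  -0.043  1.603  1.325] F [ 0.139 -0.097 -1.486] w 0.06753650507036928 gf 49.99924063682556
target [ 0.5799 -0.1748  0.031 ]
```

```bash
python3 -m inch '[{"dx":0.02,"dy":0,"dz":0.09,"wx":0,"wy":0.35,"wz":0,"gripper":-1},{"dx":0.02,"dy":0,"dz":0.1,"wx":0,"wy":0.35,"wz":0,"gripper":-1},{"dx":0,"dy":0,"dz":0.09,"wx":0,"wy":0.3,"wz":0,"gripper":-1},{"dx":0,"dy":0,"dz":0,"wx":0,"wy":0,"wz":0,"gripper":-1}]'; python3 P.py 33 23 0; python3 - <<'E'
from cell import *
import cv2,pickle
for n in("top","scene"):
    d=get_image(n);globals()[n]=d["pixels"];pickle.dump(d,open(n+"3.pkl","wb"))
cv2.imwrite("pics/g6.png",cv2.hconcat([cv2.resize(top[190:290,340:440],(400,400),interpolation=2),cv2.resize(scene[150:280,210:340],(400,400),interpolation=2)])[:,:,::-1])
E
```

```text
time_s: 15.75
tool_pos: [0.5807, -0.1755, 0.0314]
tcp_rot: [-3.136, 0.179, 0.003]
force: [-0.4, 0.1, -1.8]
grip_width: 0.0677
grasp_force: 50.0
turn(1=10deg) [-0.     0.012 -0.022] | shift now-axes [-0.015 -0.01   0.073] | shift after turn [-0.015 -0.01   0.073]
t 15.75 tcp [ 0.581 -0.176  0.031] q [-0.387  0.306  1.467 -0.001  1.371  1.298] F [-0.438  0.104 -1.758] w 0.06765055570968868 gf 49.9992710351944
target [ 0.5799 -0.1748  0.027 ]
```

View pics/g6.png

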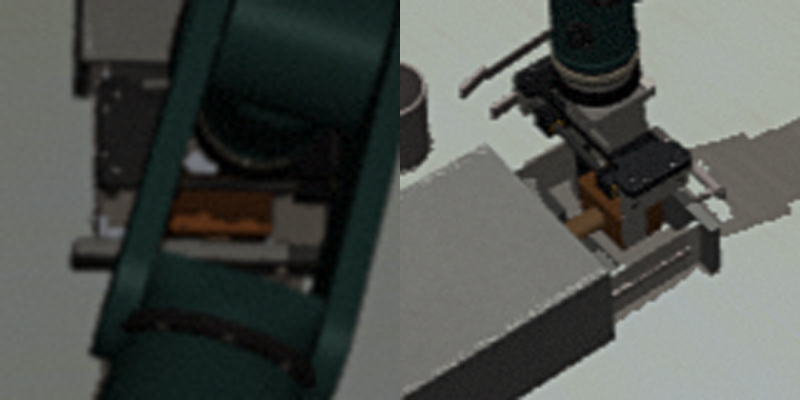

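The head is in front of the roof edge, just behind the panel, with the handle going under the roof. I'll lower the last 4 mm, let go and rise.

```bash
python3 -m inch '[{"dx":0,"dy":0,"dz":0.04,"wx":0,"wy":0,"wz":0,"gripper":-1},{"dx":0,"dy":0,"dz":0.03,"wx":0,"wy":0,"wz":0,"gripper":-1},{"dx":0,"dy":0,"dz":0,"wx":0,"wy":0,"wz":0,"gripper":-1},{"dx":0,"dy":0,"dz":0,"wx":0,"wy":0,"wz":0,"gripper":0.7},{"dx":0,"dy":0,"dz":0,"wx":0,"wy":0,"wz":0,"gripper":0.7}]'; python3 -m inch '[{"dx":0,"dy":0,"dz":0,"wx":0,"wy":0,"wz":0,"gripper":0.7},{"dx":0,"dy":0,"dz":0,"wx":0,"wy":0,"wz":0,"gripper":0.7},{"dx":0,"dy":0,"dz":-0.3,"wx":0,"wy":0,"wz":0,"gripper":0.7},{"dx":0,"dy":0,"dz":-0.8,"wx":0,"wy":0,"wz":0,"gripper":0.7},{"dx":0,"dy":0,"dz":-0.9,"wx":0,"wy":0,"wz":0,"gripper":0.7}]';  python3 -m inch '[{"dx":-0.9,"dy":0,"dz":-0.6,"wx":0,"wy":0,"wz":0,"gripper":0.7},{"dx":-0.9,"dy":0,"dz":0,"wx":0,"wy":0,"wz":0,"gripper":-1},{"dx":-0.9,"dy":0,"dz":0,"wx":0,"wy":0,"wz":0,"gripper":-1},{"dx":-0.9,"dy":0,"dz":0,"wx":0,"wy":0,"wz":0,"gripper":-1},{"dx":0,"dy":0,"dz":0,"wx":0,"wy":0,"wz":0,"gripper":-1}]'; python3 - <<'E'
from cell import *
import cv2,pickle
for n in("top","scene"):
    d=get_image(n);globals()[n]=d["pixels"];pickle.dump(d,open(n+"4.pkl","wb"))
cv2.imwrite("pics/g7.png",cv2.hconcat([cv2.resize(top[190:290,340:440],(400,400),interpolation=2),cv2.resize(scene[150:280,210:340],(400,400),interpolation=2)])[:,:,::-1])
E
```

```text
time_s: 16.48
tool_pos: [0.5812, -0.1756, 0.0271]
tcp_rot: [3.136, -0.179, 0.001]
force: [0.1, 0.1, -0.3]
grip_width: 0.0794
grasp_force: 0.0
time_s: 17.1
tool_pos: [0.5807, -0.1753, 0.1486]
tcp_rot: [-3.136, 0.179, 0.001]
force: [0.2, -0.4, 0.7]
grip_width: 0.0798
grasp_force: 0.0
time_s: 17.73
tool_pos: [0.3662, -0.1507, 0.183]
tcp_rot: [3.135, -0.181, 0.004]
force: [0.4, 0.2, -0.2]
grip_width: 0.043
grasp_force: 0.0
```

View pics/g7.png

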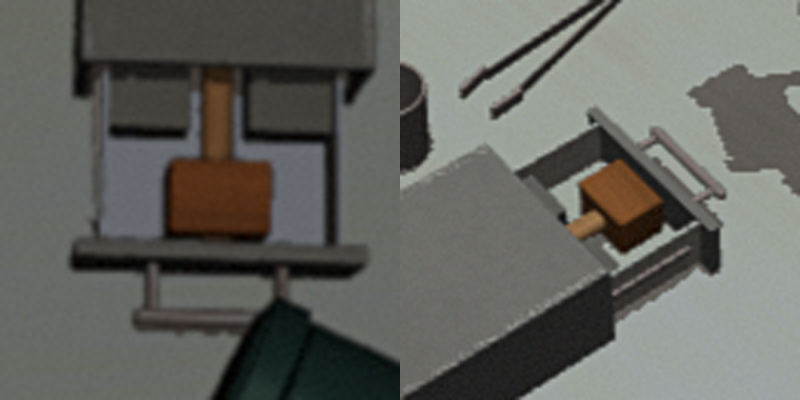

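The mallet lies flat in the drawer: head at top-crop (219,197), handle in the slot between the blocks. I'll measure the fit numerically.

```bash
python3 - <<'E'
from h import *
np.set_printoptions(precision=4,suppress=True)
T=pickle.load(open("top4.pkl","rb"));S=pickle.load(open("scene4.pkl","rb"))
y=np.radians(-6.3);c,s=np.cos(y),np.sin(y)
D=lambda P:np.c_[(P-[.5347,-.1698,.016])@[[c,-s,0],[s,c,0],[0,0,1]]]
t=lambda u,v:(340+u/4,190+v/4); q=lambda u,v:(210+(u-400)*.325,150+v*.325)
print("head far edge L R",D(onz(T,[t(170,158),t(271,159)],.062)))
print("panel inner top edge",D(onz(T,[t(75,241),t(368,248)],.068)))
print("handle centre at slot / near head",D(onz(T,[t(217,75),t(216,150)],.039)))
print("S head top corners",D(onz(S,[q(622,160),q(581,188),q(662,204),q(622,226)],.062)))
print("S panel inner top",D(onz(S,[q(590,113),q(712,228)],.068)))
E
python3 go.py 0.3662 -0.1507 0.045 -6.3 -45
```

```text
head far edge L R [[ 0.0565  0.0318  0.046 ]
 [ 0.0578 -0.0343  0.046 ]]
panel inner top edge [[-0.0016  0.0934  0.052 ]
 [-0.0006 -0.0958  0.052 ]]
handle centre at slot / near head [[ 0.1198 -0.0017  0.023 ]
 [ 0.0681 -0.0011  0.023 ]]
S head top corners [[ 0.0085 -0.0295  0.046 ]
 [ 0.0584 -0.0255  0.046 ]
 [ 0.0123  0.0363  0.046 ]
 [ 0.0563  0.0343  0.046 ]]
S panel inner top [[-0.0006 -0.0915  0.052 ]
 [-0.0023  0.091   0.052 ]]
turn(1=10deg) [ 0.017  4.479 -0.02 ] | shift now-axes [-0.056 -0.011  2.302] | shift after turn [-1.661 -0.008  1.594]
t 17.825 tcp [ 0.369 -0.152  0.183] q [-0.532 -0.256  1.732  0.     1.661  1.153] F [ 0.193 -0.618 -0.635] w 0.035384247624739525 gf 0.0
```

The head centre is about 33 mm behind the panel and the handle within 2 mm of the middle, so it fits. Now to shut the drawer by pushing the bar with the shut fingers.

```bash
python3 -m inch '[{"dx":0.6,"dy":0,"dz":0,"wx":0,"wy":0,"wz":0,"gripper":-1},{"dx":0.5,"dy":0,"dz":0.6,"wx":0,"wy":0,"wz":0,"gripper":-1},{"dx":0,"dy":0,"dz":0.8,"wx":0,"wy":0,"wz":0,"gripper":-1},{"dx":0,"dy":0,"dz":0.6,"wx":0,"wy":0,"wz":0,"gripper":-1},{"dx":0,"dy":0,"dz":0.45,"wx":0,"wy":0,"wz":0,"gripper":-1}]'; python3 -m inch '[{"dx":0,"dy":0,"dz":0,"wx":0,"wy":0,"wz":0,"gripper":-1}]'; python3 go.py 0.584 -0.1753 0.035 -6.3 0
```

```text
time_s: 18.45
tool_pos: [0.435, -0.1585, 0.0327]
tcp_rot: [-3.136, 0.177, 0.002]
force: [-0.3, -0.4, 1.0]
grip_width: 0.0006
grasp_force: 0.0
time_s: 18.58
tool_pos: [0.4335, -0.1579, 0.0323]
tcp_rot: [-3.134, 0.177, 0.008]
force: [0.1, 0.2, -0.8]
grip_width: 0.0006
grasp_force: 0.0
turn(1=10deg) [-0.011  0.029 -0.018] | shift now-axes [ 2.524  0.004 -0.058] | shift after turn [ 2.524  0.012 -0.045]
t 18.575 tcp [ 0.434 -0.158  0.032] q [-0.472 -0.002  1.817  0.     1.332  1.211] F [ 0.081  0.193 -0.831] w 0.0005783949971245159 gf 0.0
```

```bash
python3 -m inch '[{"dx":0.2,"dy":0,"dz":0,"wx":0,"wy":0,"wz":0,"gripper":-1},{"dx":0.2,"dy":0,"dz":0,"wx":0,"wy":0,"wz":0,"gripper":-1},{"dx":0.15,"dy":0,"dz":0,"wx":0,"wy":0,"wz":0,"gripper":-1},{"dx":0.15,"dy":0,"dz":0,"wx":0,"wy":0,"wz":0,"gripper":-1},{"dx":0.15,"dy":0,"dz":0,"wx":0,"wy":0,"wz":0,"gripper":-1}]'; python3 -m inch '[{"dx":0.15,"dy":0,"dz":0,"wx":0,"wy":0,"wz":0,"gripper":-1},{"dx":0.15,"dy":0,"dz":0,"wx":0,"wy":0,"wz":0,"gripper":-1},{"dx":0.15,"dy":0,"dz":0,"wx":0,"wy":0,"wz":0,"gripper":-1},{"dx":0.15,"dy":0,"dz":0,"wx":0,"wy":0,"wz":0,"gripper":-1},{"dx":0.15,"dy":0,"dz":0,"wx":0,"wy":0,"wz":0,"gripper":-1}]'; python3 -m inch '[{"dx":0.15,"dy":0,"dz":0,"wx":0,"wy":0,"wz":0,"gripper":-1},{"dx":0.15,"dy":0,"dz":0,"wx":0,"wy":0,"wz":0,"gripper":-1},{"dx":0.15,"dy":0,"dz":0,"wx":0,"wy":0,"wz":0,"gripper":-1},{"dx":0.15,"dy":0,"dz":0,"wx":0,"wy":0,"wz":0,"gripper":-1},{"dx":0,"dy":0,"dz":0,"wx":0,"wy":0,"wz":0,"gripper":-1}]'; python3 go.py 0.584 -0.1753 0.035 -6.3 0
```

```text
time_s: 19.2
tool_pos: [0.4844, -0.1645, 0.0347]
tcp_rot: [3.136, -0.179, -0.003]
force: [-3.8, 0.7, 2.9]
grip_width: 0.0005
grasp_force: 1.7
time_s: 19.82
tool_pos: [0.53, -0.1697, 0.0345]
tcp_rot: [3.136, -0.179, -0.0]
force: [-4.2, -0.3, 2.7]
grip_width: 0.0006
grasp_force: 1.7
time_s: 20.45
tool_pos: [0.5668, -0.1738, 0.0345]
tcp_rot: [3.136, -0.178, 0.004]
force: [-0.1, -0.2, 0.4]
grip_width: 0.0003
grasp_force: 0.0
turn(1=10deg) [-0.    -0.015 -0.021] | shift now-axes [ 0.288 -0.008 -0.008] | shift after turn [ 0.288 -0.007 -0.009]
t 20.45 tcp [ 0.567 -0.174  0.034] q [-0.394  0.271  1.504  0.001  1.364  1.291] F [-0.075 -0.156  0.425] w 0.0002972634385794505 gf 0.0
```

Pushing works at about 4 N. I'll creep the rest of the way, watching for the stop.

```bash
python3 -m inch '[{"dx":0.08,"dy":0,"dz":0,"wx":0,"wy":0,"wz":0,"gripper":-1},{"dx":0.08,"dy":0,"dz":0,"wx":0,"wy":0,"wz":0,"gripper":-1},{"dx":0.05,"dy":0,"dz":0,"wx":0,"wy":0,"wz":0,"gripper":-1}]'; python3 -m inch '[{"dx":0.04,"dy":0,"dz":0,"wx":0,"wy":0,"wz":0,"gripper":-1}]'; python3 -m inch '[{"dx":0.04,"dy":0,"dz":0,"wx":0,"wy":0,"wz":0,"gripper":-1}]';  python3 go.py 0.584 -0.1753 0.035 -6.3 0
```

```text
time_s: 20.82
tool_pos: [0.5776, -0.175, 0.0343]
tcp_rot: [-3.136, 0.179, 0.001]
force: [-3.2, 1.7, 1.1]
grip_width: 0.0001
grasp_force: 1.6
time_s: 20.95
tool_pos: [0.58, -0.1752, 0.0343]
tcp_rot: [-3.136, 0.179, 0.001]
force: [-2.1, 0.9, 0.1]
grip_width: 0.0005
grasp_force: 1.6
time_s: 21.08
tool_pos: [0.5824, -0.1755, 0.0343]
tcp_rot: [-3.136, 0.178, 0.001]
force: [-3.0, 0.8, 1.1]
grip_width: 0.0004
grasp_force: 1.6
turn(1=10deg) [-0.001  0.003 -0.021] | shift now-axes [ 0.027 -0.006 -0.011] | shift after turn [ 0.027 -0.006 -0.011]
t 21.075 tcp [ 0.582 -0.175  0.034] q [-0.386  0.306  1.461  0.     1.376  1.299] F [-3.004  0.763  1.1  ] w 0.00042484030151520566 gf 1.5598435699939728
```

```bash
for i in 1; do python3 -m inch '[{"dx":0.03,"dy":0,"dz":0,"wx":0,"wy":0,"wz":0,"gripper":-1},{"dx":0,"dy":0,"dz":0,"wx":0,"wy":0,"wz":0,"gripper":-1}]' | grep -E "pos|^force"; done; python3 -m inch '[{"dx":0.03,"dy":0,"dz":0,"wx":0,"wy":0,"wz":0,"gripper":-1}]'| grep -E "pos|^force"; python3 -m inch '[{"dx":0.03,"dy":0,"dz":0,"wx":0,"wy":0,"wz":0,"gripper":-1}]'| grep -E "pos|^force"
```

```text
tool_pos: [0.5836, -0.1757, 0.0343]
force: [-4.4, 1.0, 2.0]
tool_pos: [0.5837, -0.1757, 0.0343]
force: [-9.5, 2.5, 6.0]
tool_pos: [0.5838, -0.1756, 0.0343]
force: [-15.9, 1.8, 8.8]
```

The force rose to 16 N with no further motion, so the drawer is on its stop. I'll back off, rise and check.

```bash
python3 -m inch '[{"dx":-0.3,"dy":0,"dz":0,"wx":0,"wy":0,"wz":0,"gripper":-1},{"dx":-0.9,"dy":0,"dz":0,"wx":0,"wy":0,"wz":0,"gripper":-1},{"dx":-0.6,"dy":0,"dz":-0.9,"wx":0,"wy":0,"wz":0,"gripper":-1},{"dx":-0.9,"dy":0,"dz":-0.9,"wx":0,"wy":0,"wz":0,"gripper":-1},{"dx":-0.9,"dy":0,"dz":-0.5,"wx":0,"wy":0,"wz":0,"gripper":-1}]'|grep -E "time|pos|^force"; python3 -m inch '[{"dx":0,"dy":0,"dz":0,"wx":0,"wy":0,"wz":0,"gripper":-1},{"dx":0,"dy":0,"dz":0,"wx":0,"wy":0,"wz":0,"gripper":-1},{"dx":0,"dy":0,"dz":0,"wx":0,"wy":0,"wz":0,"gripper":-1}]'|grep -E "^force"; python3 - <<'E'
from cell import *
import cv2
for n in("top","scene"): globals()[n]=get_image(n)["pixels"]
cv2.imwrite("pics/g8.png",cv2.hconcat([cv2.resize(top[110:310,300:500],(400,400),interpolation=2),cv2.resize(scene[140:340,150:350],(400,400),interpolation=2)])[:,:,::-1])
E
```

```text
time_s: 22.2
tool_pos: [0.3854, -0.154, 0.1639]
force: [0.2, -1.2, 1.6]
force: [0.2, 0.2, 0.2]
```

View pics/g8.png

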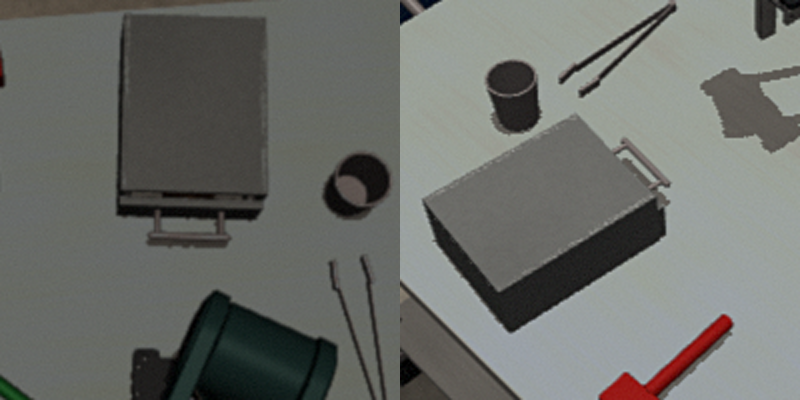

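The picture shows the panel up against the unit, bar at top-crop (190,237), with the cup and tongs unmoved. I'll check the bar's distance, then hand in.

```bash
python3 - <<'E'
from h import *
from cell import *
T=pickle.load(open("top4.pkl","rb"))
P=onz(T,[(395,228.5)],.048)[0]; y=np.radians(-6.3)
op=-((P[:2]-[.6451,-.1823])@[np.cos(y),np.sin(y)])-.047
print(P,"opening",op)
if op<.006: print(finish_job())
E
```

```text
[ 0.59743897 -0.17939232  0.048     ] opening 0.0006922792098447775
the job is handed in; nothing more can be done
None
```

The job is handed in: the mallet lies flat in the drawer with its handle in the slot, the drawer is shut to about 1 mm by camera measurement, and I saw no movement of the jar, cup or tongs; no verdict came back.

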